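# Pack the sterilising-tablet tube by the crib

## Robot

A 7-joint arm with a two-finger parallel gripper is mounted at the origin on the work surface. World frame = base frame: x ahead of the robot, y to its left, z up, the work surface at z = 0. Lengths are in m, angles in rad, forces in N, time in s.
With the tool pointing down it reaches from about 0.4 to 0.85 m from the base axis. Payload 4.5 kg.
Tool frame: the origin (TCP) lies midway between the tips of the shut fingers; the grasp point (between the pads) lies 19 mm behind it; z points along the fingers, y is the line along which they close (so a half turn about z gives the same grasp; the last joint's range is limited). The gripper opens to 88 mm and grips with 3 to 60 N. Pads are 18 mm wide; open, the fingers measure 123 mm over their backs; the gripper's body (75 mm by 187 mm) begins 45 mm behind the grasp point.
Start: joints at [-1.234, 0.689, -0.195, 1.565, 0.157, 0.902, -0.215], TCP at [0.186, 0.597, 0.239] pointing down, gripper open.
Joint ranges: [-3.01, 3.01], [-0.46, 2.08], [-1.47, 1.51], [0.13, 2.56], [-1, 4.14], [0.04, 2.09], [-2.66, 2.66]. Speed limits (rad/s): [2.57, 2.57, 3.14, 3.14, 3.14, 3.14, 3.14].

## Interface

Orientations are given as a 3x3 rotation matrix whose columns are the frame's x, y, z axes.
In Python, from station import * gives the robot as it stands. The module is installed in compiled form; this text tells all that it offers.
- The arm moves only by the shell command python3 -m handwheel 'ROWS' [FORCE]. ROWS is a JSON object of lists of equal length, an entry for each row: "grip": the opening, from -1 (shut) to 1 (fully open); "translation": the shift along the world's x, y, z in units of 25 mm (1.0 is 25 mm), a list of three; "twist": the turn about the world's z in degrees. In form: {"grip": [grip, ...], "translation": [[dx, dy, dz], ...], "twist": [twist, ...]}. A call has 1 to 12 rows; each row is the pose to reach, as a shift and turn from the pose commanded when the call began; what a row does not reach only later rows make up. A row lasts 1/12 s, in which the tool goes at most 41.7 mm and 7.16 degrees, less where a joint would pass 70% of its speed; a pose out of reach is approached as far as the arm can. A call with a gripper value outside its range is refused whole. The fingers move at their own pace and stop on an object; FORCE is the grip in N (left out, the last holds). Time passes only in rows, so rows that repeat a pose let the fingers close. It gives the time, the measured TCP pose, the force, the opening and the grip force at its end, in the units of the state.
- state(): the state, without advancing time (a new reading comes with each control period).
- camera(name): name is "side" or "top" or "wrist"; returns the picture (480x640x3 uint8, red, green, blue); there is no depth.
- camera_model(name): a dict with "vertical_fov" (degrees; the focal length in pixels is half the picture's height over the tangent of half this angle, whatever the lens; pixels are square), "cx", "cy" (the principal point, pixels), "rvec" (rotation vector, rad) and "tvec" (3), from world to camera coordinates, as OpenCV has them. Camera axes: x right, y down, z forward; pixel columns grow to the right and rows downward; lengths in m; the calibration is good to about 2 mm. The wrist camera is an equidistant fisheye: a pixel r from the principal point sees the ray r / f radians off the axis. A picture is of the moment at which its call begins: read the wrist's pose just before it. camera_model takes no time and is no camera call; for the wrist camera it gives the pose at the moment of the call.
- hand_in(): hands the job in; it is judged then, once.
The state is a dict: "time_s": time; "joint_positions": joint angles; "joint_velocities": joint speeds; "joint_torque": joint torques, N m; "eef_pos": TCP position; "eef_rot": TCP orientation; "ft_force": force on the tool from outside, world axes, zero at the start; "wrist_torque": the same for the moment, N m; "finger_gap": finger opening in m; "finger_force": force on a finger pad.
Only numpy, scipy, OpenCV 4.12 (cv2) and the standard library are available. Lean on these libraries where they do the work, as an engineer would, in place of code of your own. Each camera call takes 0.05 s, during which the arm holds its last target. There are 200 camera calls.

## Task

Refill the push-up tube: put the loose orange bottle-sterilising tablet from the cork coaster into the clear tube's mouth, then press it down with the red-handled tamping rod until the whole column of tablets bottoms out, and hold it firmly against the stop for a moment. Then stand the rod, handle up, in the drinking glass; lower it in, do not drop it, and do not tip the glass. Leave the snack pot, the rattle and the bath toy where they are.

Things in the scene. Friction and masses are not known exactly. Their poses are not given: they have to be found in the camera images.
- tablet: loose orange disc tablet, 28 mm diameter, 16 mm thick, lying flat on a 6 mm thick, 90 mm round cork coaster; origin: centre of its underside, z up along its axis
- tube: clear upright tube fixed to the table by a blue foot (84 mm across, 12 mm high); 120 mm tall, bore 31 mm in diameter, flaring over the top 8 mm to a 44 mm wide mouth (outside 52 mm at the lip, 39 mm below it); origin: on its axis, at the table; z up
- tube_mouth (a point): centre of the tube's mouth, on its axis, level with the rim, 120 mm above the table
- stack (a joint): how far the column inside the tube (a grey piston with two pale orange 28 mm tablets on it) has been pushed down, m: 0 as high as it goes, 0.056 bottomed out on a hard stop. A snug piston: it stays where it is left and needs about 5 N to slide
- stack_top (a point): centre of the top face of that column, on which the loose tablet comes to lie: 100 mm above the table at joint 0, 44 mm when bottomed out (then the top of the loose tablet lies 60 mm above the table, 60 mm below the mouth)
- rod: loose wooden tamping rod, 172 mm long, about 90 g, standing upright in a grey block: from below, a foot 24 mm in diameter and 10 mm high, a 12 mm shaft, a collar 30 mm in diameter from 96 to 102 mm, then a red round handle 20 mm in diameter from 102 to 172 mm; origin: centre of the foot's underside; z along the rod towards the handle
- stand: grey block 80 x 80 x 45 mm, fixed, in whose central round hole (29 mm wide, 37 mm deep) the rod stands at the start; origin: centre of its underside
- glass: loose, empty, round drinking glass, 95 mm high, 72 mm across the rim, tapering to 58 mm at the bottom, wall 4 mm, inner floor 5 mm above its underside; origin: centre of its underside; z up
- snack_pot: closed white round snack pot with green lid, 72 mm across, 70 mm high, loose, to be left alone; origin: centre of its underside
- rattle: wooden rattle lying on the table, 124 mm long, 34 mm high, loose, to be left alone; origin: under its middle, x along it
- bath_toy: grey silicone whale, 100 mm long, 44 mm high, loose, to be left alone; origin: under its round body
Not all that is in view belongs to the job. Of the things like the tablet, leave any that is blue or green; of the rest the larger one is meant.

How it is judged:
By the outcome, as a careful person would: the job done as asked, in the order asked, and still so for the second after the job is handed in, with the robot touching nothing.
It also fails if it takes over 67 s, if anything falls off the work surface, if the arm or the gripper's body presses on something with over 40 N, if the wrist force passes 120 N, or if a joint passes its speed limit or range.

## Working session

There is one attempt and no reset: what is moved stays moved. The work goes in short steps, Python scripts to look and compute and a shell command to move; the robot and the scene stay as the last step left them, time stands still between calls to the robot, and variables do not carry over. Pictures are saved under pics/ and viewed, at most 10 in all, crops included, and the job is handed in when it is done.

```bash
mkdir -p pics; cat > h.py <<'E'
from station import *
import numpy as np, cv2
def ray(name,px,m=None):
    m=m or camera_model(name); f=240/np.tan(np.radians(m["vertical_fov"])/2)
    R,_=cv2.Rodrigues(np.array(m["rvec"],float)); t=np.array(m["tvec"],float).ravel()
    d=np.array([px[0]-m["cx"],px[1]-m["cy"]])/f
    if name=="wrist":
        r=np.linalg.norm(d)+1e-12; v=np.r_[d/r*np.sin(r),np.cos(r)]
    else: v=np.r_[d,1]
    return -R.T@t, R.T@v
def on(name,px,z,m=None):
    c,v=ray(name,px,m); return c+v*(z-c[2])/v[2]
def proj(name,P,m=None):
    m=m or camera_model(name); f=240/np.tan(np.radians(m["vertical_fov"])/2)
    R,_=cv2.Rodrigues(np.array(m["rvec"],float)); p=R@np.array(P,float)+np.array(m["tvec"],float).ravel()
    if name=="wrist":
        th=np.arctan2(np.hypot(p[0],p[1]),p[2]); return np.r_[m["cx"],m["cy"]]+f*th*p[:2]/np.hypot(p[0],p[1])
    return np.r_[m["cx"],m["cy"]]+f*p[:2]/p[2]
def shot(n,fn):
    a=camera(n); cv2.imwrite("pics/"+fn,a[:,:,::-1]); return a
E
python3 - <<'E'
from h import *
for n in("top","side"):
    shot(n,n+"0.png"); m=camera_model(n); print(n,m,ray(n,(m["cx"],m["cy"])))
print(camera_model("wrist")); s=state(); print(s["eef_pos"],s["eef_rot"],s["time_s"],s["finger_gap"])
E
```

```text
top {'vertical_fov': 45.02047353492209, 'cx': 319.6753457834376, 'cy': 239.67998088910693, 'rvec': array([ 2.18809595, -2.02702676,  0.21686872]), 'tvec': array([-0.04984566,  0.57945275,  0.97677053])} (array([ 0.36626592, -0.01826297,  1.07603276]), array([ 0.20747261,  0.01231767, -0.97816327]))
side {'vertical_fov': 57.6503160203637, 'cx': 322.46352039933555, 'cy': 237.94281128306017, 'rvec': array([ 2.13362043, -0.76906856,  0.35561174]), 'tvec': array([-0.46382905,  0.32513268,  0.52371918])} (array([ 0.23267765, -0.45820905,  0.57535729]), array([ 0.49019567,  0.60940736, -0.62316199]))
{'vertical_fov': 65.70646984690485, 'cx': 318.7276621657104, 'cy': 240.9629663303332, 'rvec': array([-2.32466343, -1.70861014, -0.25897147]), 'tvec': array([-0.62391251, -0.04110378,  0.39160084])}
[0.18627026 0.59603124 0.23798186] [[-9.54526732e-01  2.98125120e-01 -3.60333118e-04]
 [ 2.98125311e-01  9.54525439e-01 -1.57669828e-03]
 [-1.26106238e-04 -1.61242508e-03 -9.99998692e-01]] 0.1 0.08839794468909021
```

View pics/top0.png

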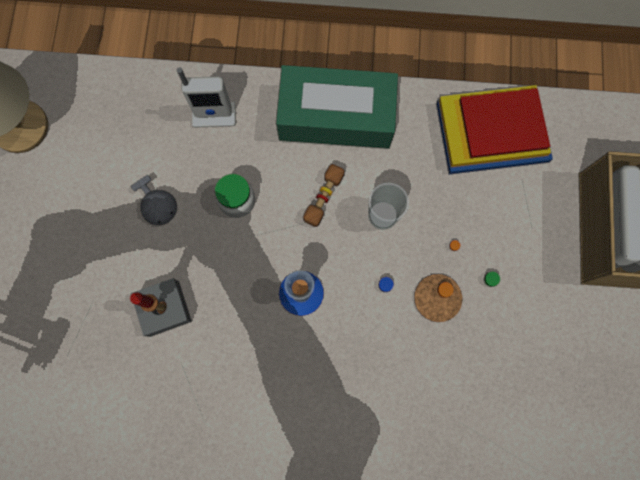

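View pics/side0.png

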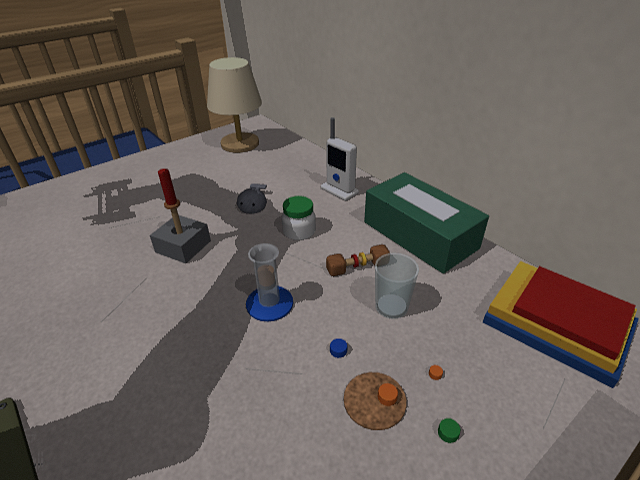

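Tablet candidates in the top view are orange on the coaster (445,288), small orange (454,245), blue (386,284) and green (492,279). I choose the one on the coaster. The side view shows them at (388,393), (436,372), (339,348) and (449,430). The tube is at (300,290) top, the glass at (387,206) and the rod handle at (142,299). I'll measure these next and take one close crop.

```bash
python3 - <<'E'
from h import *
T=cv2.imread("pics/top0.png"); S=cv2.imread("pics/side0.png")
def blob(im,lo,hi,box):
    h=cv2.cvtColor(im,cv2.COLOR_BGR2HSV); m=cv2.inRange(h,np.array(lo),np.array(hi)); k=np.zeros_like(m); x0,y0,x1,y1=box; k[y0:y1,x0:x1]=m[y0:y1,x0:x1]
    n,l,st,c=cv2.connectedComponentsWithStats(k); i=1+np.argmax(st[1:,4]); return c[i],st[i]
for n,im,box,sb in(("top",T,(430,275,460,302),(445,235,465,255)),("side",S,(370,375,405,410),(425,360,445,382))):
    for b in(box,sb):
        c,st=blob(im,(5,190,110),(14,255,255),b); print(n,"tab",c,st,on(n,c,.018 if b is box else .006))
def ell(im,n,lo,hi,box,z):
    c,st=blob(im,lo,hi,box); print(n,c,st,on(n,c,z))
ell(T,"top",(105,150,60),(125,255,255),(270,262,330,320),.012)   # blue foot
ell(S,"side",(105,150,60),(125,255,255),(240,280,300,325),.012)
ell(T,"top",(0,200,60),(4,255,255),(120,285,160,312),.13)
ell(S,"side",(0,200,60),(4,255,255),(150,160,185,212),.13)
# tube mouth candidates
for n,px in(("top",(299,286)),("side",(264,252))): print("mouth",on(n,px,.12))
for px in((388,199),): print("glass rim",on("top",px,.095))
print("glass rim side",on("side",(396,268),.095), "bottom",on("side",(392,306),.0),on("top",(384,216),.0))
for px in((133,293),(176,281),(190,320),(150,334)): print("stand?",on("top",px,.045))
a=cv2.resize(T[245:330,265:345],None,fx=4,fy=4,interpolation=2)
b=cv2.resize(T[265:330,120:200],None,fx=4,fy=4,interpolation=2)
c=cv2.resize(T[170:240,355:420],None,fx=4,fy=4,interpolation=2)
d=cv2.resize(T[235:325,410:500],None,fx=3,fy=3,interpolation=2)
o=np.zeros((600,640,3),np.uint8)
o[:340,:320]=a; o[:260,320:640]=b; o[320:600,370:630]=c; o[340:600,:270]=d[:260]
cv2.imwrite("pics/crop1.png",o)
E
```

```text
top tab [445.1   285.375] [439 282  14   8  40] [ 0.5227313  -0.24136256  0.018     ]
top tab [454.29032258 244.19354839] [451 241   9   9  31] [ 0.60402637 -0.25877651  0.006     ]
side tab [387.54054054 391.91891892] [378 384  20  17 259] [ 0.51955525 -0.24377826  0.018     ]
side tab [435.75 370.75] [430 366  13  11 112] [ 0.60735538 -0.26077669  0.006     ]
top [302.53532609 299.88586957] [280 274  43  41 736] [0.47676152 0.01795035 0.012     ]
side [269.89663182 306.60743322] [246 286  47  35 861] [0.48503936 0.0037052  0.012     ]
top [135.48148148 298.37037037] [131 294  10  10  54] [0.44615767 0.28611353 0.13      ]
side [163.58139535 183.91472868] [158 169  12  35 129] [0.45289987 0.30885135 0.13      ]
mouth [0.48806697 0.02201454 0.12      ]
mouth [0.49564653 0.01978915 0.12      ]
glass rim [ 0.65649825 -0.12017258  0.095     ]
glass rim side [ 0.6521551  -0.12590211  0.095     ] bottom [ 0.65692086 -0.12393076  0.        ] [ 0.65022659 -0.12413396  0.        ]
stand? [0.46250598 0.319227   0.045     ]
stand? [0.48976269 0.2455872  0.045     ]
stand? [0.42274145 0.21211621 0.045     ]
stand? [0.39311352 0.27916543 0.045     ]
```

View pics/crop1.png

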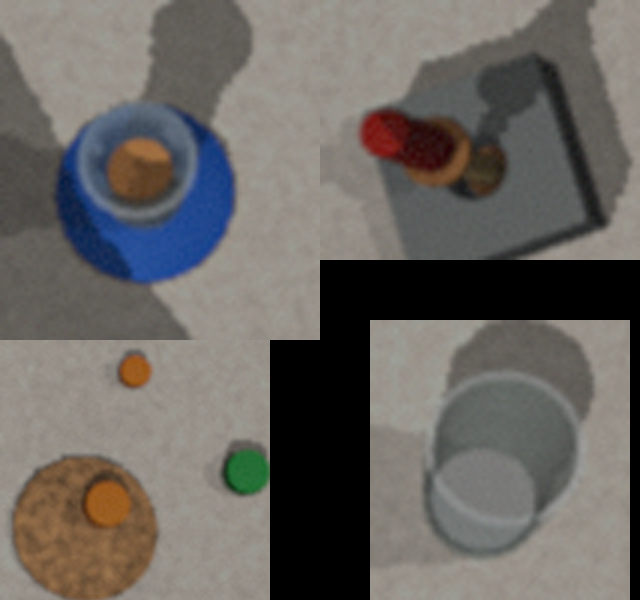

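The crop confirms the tablet on the coaster: it is orange, clearly larger than the loose orange one, and centred at about (445.7,289). The glass rim is centred at (389,201.7), the tube mouth at (299.5,285.7) and the rod top at (136.8,298.2).

```bash
python3 - <<'E'
from h import *
S=cv2.imread("pics/side0.png")
def tri(a,b):
    (c1,v1),(c2,v2)=ray("top",a),ray("side",b); A=np.c_[v1,-v2]; k=np.linalg.lstsq(A,c2-c1,rcond=None)[0]; p,q=c1+v1*k[0],c2+v2*k[1]; return (p+q)/2,np.linalg.norm(p-q)
print("tab top",on("top",(445.7,289),.022),"side",on("side",(388,390.5),.022))
print("mouth",on("top",(299.5,285.7),.12),on("side",(264.3,251.5),.12),"foot",on("top",(301.5,293.3),.012),on("side",(269.9,303.5),.012))
print("glass",on("top",(389,201.7),.095))
print("rod top",tri((136.8,298.2),(164,171.5)),on("top",(136.8,298.2),.18))
print("collar", tri((148.5,303),(172.5,204)))
print("hole",on("top",(161,307.5),.045))
for nm,p in(("whole rod",(.445,.25,.18)),): print(proj("top",p),proj("side",p))
c1=cv2.resize(S[150:270,140:220],None,fx=4,fy=4,interpolation=2); c2=cv2.resize(S[235:325,235:305],None,fx=4,fy=4,interpolation=2)
o=np.zeros((480,620,3),np.uint8); o[:,:320]=c1; o[:360,330:610]=c2
cv2.imwrite("pics/crop2.png",o)
E
```

```text
tab top [ 0.51555347 -0.24182105  0.022     ] side [ 0.51960641 -0.2441736   0.022     ]
mouth [0.48862907 0.02122904 0.12      ] [0.49670819 0.02052456 0.12      ] foot [0.48870858 0.0208474  0.012     ] [0.48912756 0.00976933 0.012     ]
glass [ 0.65171501 -0.1221787   0.095     ]
rod top (array([0.44508883, 0.26791039, 0.17792309]), np.float64(0.005355683805219174)) [0.44235234 0.26803267 0.18      ]
collar (array([0.44500593, 0.27042561, 0.10525558]), np.float64(0.00583366546120233))
hole [0.44070595 0.26607142 0.045     ]
[148.61680661 297.38409365] [166.25320386 174.61827562]
```

View pics/crop2.png

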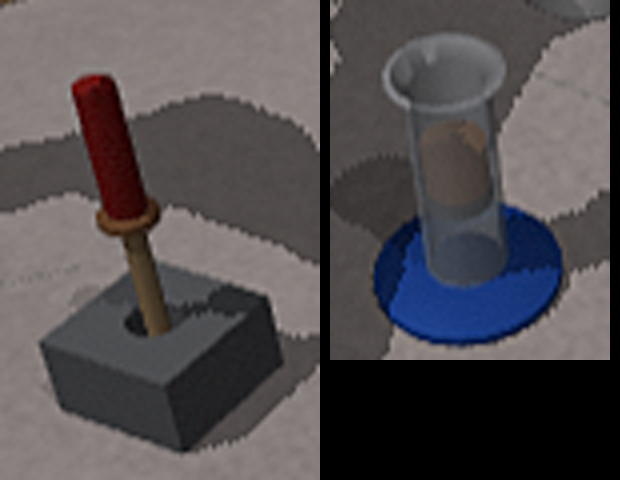

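Seen at side-view (174,187), the rod stands nearly upright, and its top triangulates to z=0.178 as it should. The tube stands clear at (262,275). I'm moving toward the tablet now.

```bash
python3 -m handwheel '{"grip":[0.3,0.3,0.3,0.3,0.3,0.3,0.3,0.3,0.3,0.3,0.3,0.3],"translation":[[12,-8,1],[12,-8,1],[12,-8,1],[12,-8,1],[12,-8,1],[12,-8,1],[12,-8,1],[12,-8,1],[12,-8,1],[12,-8,1],[12,-8,1],[12,-8,1]],"twist":[17,17,17,17,17,17,17,17,17,17,17,17]}' 10
python3 - <<'E'
from h import *
s=state();print(s["eef_pos"],s["eef_rot"],s["joint_positions"])
E
```

```text
time_s: 1.1
eef_pos: [0.4851, 0.3973, 0.2633]
eef_rot: [[-1.0, 0.005, -0.002], [0.005, 1.0, 0.0], [0.002, 0.0, -1.0]]
ft_force: [-1.2, 0.7, -0.2]
finger_gap: 0.057
finger_force: 0.0
[0.48506971 0.39729798 0.26331928] [[-9.99986087e-01  4.95400406e-03 -1.81226260e-03]
 [ 4.95318482e-03  9.99987629e-01  4.56262321e-04]
 [ 1.81450051e-03  4.47279502e-04 -9.99998254e-01]] [-0.58394739  0.67535891 -0.31969085  1.52448539  0.23667395  0.98099502
  0.5955194 ]
```

```bash
python3 -m handwheel '{"grip":[0.3,0.3,0.3,0.3,0.3,0.3,0.3,0.3,0.3,0.3,0.3,0.3],"translation":[[0.5,-20,0],[0.5,-20,0],[0.5,-20,0],[0.5,-20,0],[0.5,-20,0],[0.5,-20,0],[0.5,-20,0],[0.5,-20,0],[0.5,-20,0],[0.5,-20,0],[0.5,-20,0],[0.5,-20,0]],"twist":[0,0,0,0,0,0,0,0,0,0,0,0]}' && python3 -m handwheel '{"grip":[0.3,0.3,0.3,0.3,0.3,0.3,0.3,0.3],"translation":[[0.8,-5.6,-4],[0.8,-5.6,-4],[0.8,-5.6,-4],[0.8,-5.6,-4],[0.8,-5.6,-4],[0.8,-5.6,-4],[0.8,-5.6,-4],[0.8,-5.6,-4]],"twist":[0,0,0,0,0,0,0,0]}'
python3 - <<'E'
from h import *
m=camera_model("wrist"); a=shot("wrist","w1.png"); np.save("w1m.npy",m,allow_pickle=True)
h=cv2.cvtColor(a,cv2.COLOR_RGB2HSV); k=cv2.inRange(h,(5,190,110),(14,255,255))
n,l,st,c=cv2.connectedComponentsWithStats(k)
for i in range(1,n):
    if st[i,4]>60: print(c[i],st[i],on("wrist",c[i],.022,m))
print(proj("wrist",(.517,-.243,.022),m),proj("wrist",(.49,.02,.12),m))
E
```

```text
time_s: 2.1
eef_pos: [0.4985, -0.1026, 0.2639]
eef_rot: [[-1.0, 0.002, 0.0], [0.002, 1.0, 0.001], [-0.0, 0.001, -1.0]]
ft_force: [0.7, -0.3, 0.4]
finger_gap: 0.0573
finger_force: 0.0
time_s: 2.77
eef_pos: [0.52, -0.24, 0.1648]
eef_rot: [[-1.0, 0.002, 0.002], [0.002, 1.0, 0.002], [-0.002, 0.002, -1.0]]
ft_force: [0.2, 0.2, 0.8]
finger_gap: 0.0574
finger_force: 0.0
[313.0243309  222.48296837] [296 207  34  33 822] [ 0.51791955 -0.24445697  0.022     ]
[295.06934307 311.63868613] [285 303  21  18 274] [ 0.59876502 -0.26090798  0.022     ]
[314.82818134 221.37144965] [661.0350064  224.05287445]
```

View pics/w1.png

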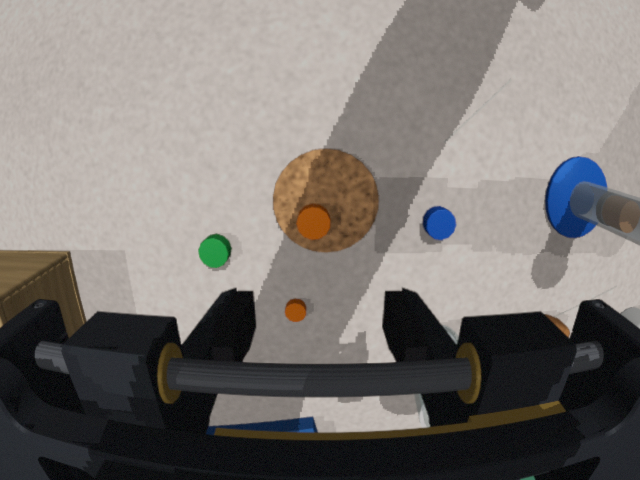

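The wrist view shows the tablet at (313,222), giving (0.518,-0.2445), which agrees with the other views. The tube is at (600,200).

```bash
python3 -m handwheel '{"grip":[0.3,0.3,0.3,0.3,0.3,0.3,0.3,0.3,0.3,0.3,0.3],"translation":[[0,-0.05,-1.5],[0,-0.05,-3],[0,-0.05,-4.5],[0,-0.05,-5.2],[0,-0.05,-5.6],[0,-0.05,-5.8],[0,-0.05,-6],[0,-0.05,-6.05],[0,-0.05,-6.05],[0,-0.05,-6.05],[0,-0.05,-6.05]],"twist":[0,0,0,0,0,0,0,0,0,0,0]}'
```

```text
time_s: 3.73
eef_pos: [0.5194, -0.2448, 0.0135]
eef_rot: [[-1.0, 0.006, 0.002], [0.006, 1.0, -0.001], [-0.002, -0.001, -1.0]]
ft_force: [0.4, 1.3, 0.3]
finger_gap: 0.0575
finger_force: 0.0
```

```bash
python3 -m handwheel '{"grip":[-0.6,-0.6,-0.6,-0.6,-0.6,-0.6,-0.6,-0.6],"translation":[[-0.05,0,0],[-0.05,0,0],[-0.05,0,0],[-0.05,0,0],[-0.05,0,0],[-0.05,0,0],[-0.05,0,0],[-0.05,0,0]],"twist":[0,0,0,0,0,0,0,0]}' 12 && python3 -m handwheel '{"grip":[-0.6,-0.6,-0.6,-0.6,-0.6,-0.6,-0.6,-0.6],"translation":[[0,0,0.2],[0,0,0.5],[0,0,1],[0,0,2],[0,0,3.5],[0,0,5],[0,0,6],[0,0,6]],"twist":[0,0,0,0,0,0,0,0]}'
python3 - <<'E'
from h import *
m=camera_model("wrist"); s=state(); print(s["eef_pos"]); a=shot("wrist","w2.png")
h=cv2.cvtColor(a,cv2.COLOR_RGB2HSV); k=cv2.inRange(h,(5,190,60),(14,255,255))
n,l,st,c=cv2.connectedComponentsWithStats(k)
for i in range(1,n):
    if st[i,4]>60: print(c[i],st[i])
E
```

```text
time_s: 4.4
eef_pos: [0.5176, -0.2445, 0.0125]
eef_rot: [[-1.0, 0.006, -0.0], [0.006, 1.0, 0.0], [0.0, 0.0, -1.0]]
ft_force: [0.1, 0.4, 1.4]
finger_gap: 0.0271
finger_force: 12.0
time_s: 5.07
eef_pos: [0.521, -0.2456, 0.169]
eef_rot: [[-1.0, 0.007, 0.01], [0.006, 1.0, -0.004], [-0.01, -0.004, -1.0]]
ft_force: [0.8, -1.0, -0.2]
finger_gap: 0.0274
finger_force: 12.0
[ 0.52095195 -0.24561673  0.16903827]
[318.83398145 313.3063117 ] [ 287  280   65   67 3343]
```

```bash
python3 -m handwheel '{"grip":[-0.6,-0.6,-0.6,-0.6,-0.6,-0.6,-0.6,-0.6,-0.6,-0.6],"translation":[[0,1,1.5],[-0.3,2.5,1.5],[-0.6,4,1.5],[-0.9,5.5,1.5],[-1.1,6.5,1.5],[-1.1,7.2,1.5],[-1.1,7.4,1.5],[-1.1,7.4,1.5],[-1.1,7.4,1.5],[-1.1,7.4,1.5]],"twist":[0,0,0,0,0,0,0,0,0,0]}'
python3 - <<'E'
from h import *
m=camera_model("wrist"); s=state(); print(s["eef_pos"]); a=shot("wrist","w3.png"); np.save("w3m.npy",m,allow_pickle=True)
print("cam",ray("wrist",(320,240),m)[0])
h=cv2.cvtColor(a,cv2.COLOR_RGB2HSV); k=cv2.inRange(h,(105,150,50),(125,255,255))
n,l,st,c=cv2.connectedComponentsWithStats(k)
for i in range(1,n):
    if st[i,4]>200:
        e=cv2.fitEllipse(cv2.convexHull(np.argwhere(l==i)[:,::-1].astype(np.int32))); print(st[i],e,on("wrist",e[0],.006,m))
print(proj("wrist",(.49,.02,.12),m))
E
```

```text
time_s: 5.95
eef_pos: [0.49, -0.0615, 0.1996]
eef_rot: [[-1.0, 0.009, -0.001], [0.009, 1.0, -0.001], [0.001, -0.001, -1.0]]
ft_force: [-0.5, -0.3, -0.5]
finger_gap: 0.0274
finger_force: 12.0
[ 0.48997809 -0.0614888   0.19964491]
cam [ 0.41272612 -0.06075633  0.34666594]
[ 362  173   84   83 3314] ((403.165771484375, 213.84349060058594), (81.1869888305664, 84.74789428710938), 44.878013610839844) [0.49253987 0.01893854 0.006     ]
[229 230  28  30 635] ((242.91636657714844, 244.46896362304688), (27.18332862854004, 29.378856658935547), 33.09063720703125) [ 0.5218686  -0.13616354  0.006     ]
[ 96 410  38  13 364] ((114.76731872558594, 414.0001525878906), (15.487245559692383, 39.19386672973633), 99.35581970214844) [ 0.77398335 -0.35449566  0.006     ]
[441.06985578 249.30401274]
```

View pics/w3.png

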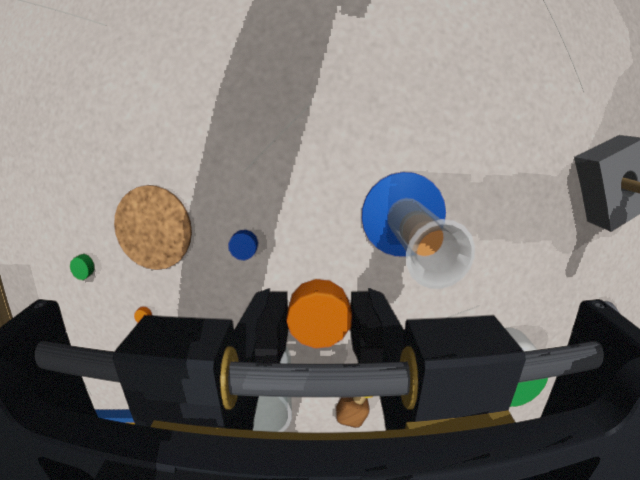

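The tablet is held level between the fingers at (319,313). The tube rim is at about (439,253), and the foot fits at (403,214).

```bash
python3 - <<'E'
from h import *
m=np.load("w3m.npy",allow_pickle=True).item()
print("rim",on("wrist",(439,253.3),.12,m)); print("foot@12",on("wrist",(403.2,213.8),.009,m))
# tablet centre lies on axis: top at TCP+~0.009
print("tab",on("wrist",(319,312.5),.1996+.009,m))
E
```

```text
rim [0.49280506 0.01878733 0.12      ]
foot@12 [0.49179455 0.01826824 0.009     ]
tab [ 0.48721925 -0.0614755   0.2086    ]
```

```bash
python3 -m handwheel '{"grip":[-0.6,-0.6,-0.6,-0.6,-0.6,-0.6,-0.6,-0.6],"translation":[[0.1,0.8,0],[0.1,1.8,0],[0.1,2.7,-0.5],[0.1,3.1,-1],[0.1,3.2,-1.6],[0.1,3.2,-1.6],[0.1,3.2,-1.6],[0.1,3.2,-1.6]],"twist":[0,0,0,0,0,0,0,0]}'
```

```text
time_s: 6.67
eef_pos: [0.493, 0.0191, 0.1604]
eef_rot: [[-1.0, 0.008, 0.0], [0.008, 1.0, -0.001], [-0.0, -0.001, -1.0]]
ft_force: [-0.0, -0.2, 0.8]
finger_gap: 0.0276
finger_force: 12.0
```

```bash
python3 - <<'E'
from h import *
s=state(); print(s["eef_pos"],s["joint_velocities"].round(3)); 
a=shot("wrist","w4.png"); b=shot("side","s4.png"); o=np.hstack([cv2.resize(b[200:330,200:330],None,fx=3,fy=3)[:,:,::-1],cv2.resize(a[180:375,220:415],None,fx=2,fy=2)[:,:,::-1]])
cv2.imwrite("pics/c4.png",o); print(state()["eef_pos"])
E
```

```text
[0.49296116 0.01914275 0.16036324] [ 0.004 -0.012 -0.005 -0.002 -0.    -0.005 -0.003]
[0.49314494 0.0193862  0.16067065]
```

View pics/c4.png

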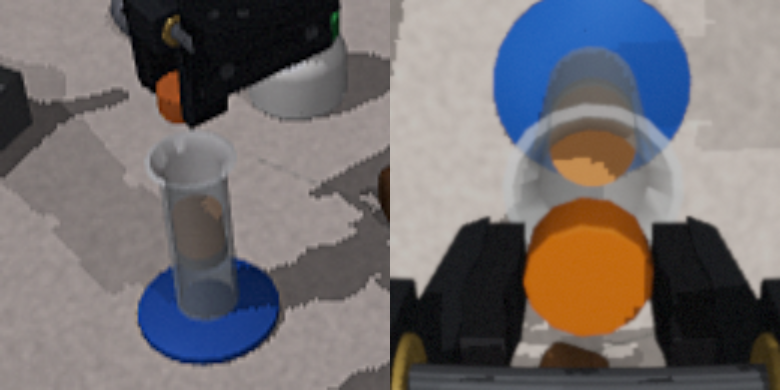

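Side and wrist crops show the tablet centred over the mouth (wrist-crop mouth at about (592,185), tablet at (588,268)). I'm lowering and releasing.

```bash
python3 -m handwheel '{"grip":[-0.6,-0.6,-0.6,-0.6,-0.6,-0.6],"translation":[[0,0,-0.6],[0,0,-1.1],[0,0,-1.4],[0,0,-1.52],[0,0,-1.52],[0,0,-1.52]],"twist":[0,0,0,0,0,0]}' 6 && python3 -m handwheel '{"grip":[-0.2,0,0.05,0.05,0.05,0.05],"translation":[[0,0,0],[0,0,0],[0,0,0],[0,0,0],[0,0,0],[0,0,0]],"twist":[0,0,0,0,0,0]}' && python3 -m handwheel '{"grip":[0.05,0.05,0.05,0.05,0.05,0.05,0.05],"translation":[[0,0,0.4],[0,0,1],[0,0,2],[0,0.5,3.5],[0,1.8,5],[0,3,5.2],[0,3,5.2]],"twist":[0,0,0,0,0,0,0]}'
python3 - <<'E'
from h import *
m=camera_model("wrist"); print(state()["eef_pos"])
a=shot("wrist","w5.png"); np.save("w5m.npy",m,allow_pickle=True); b=shot("side","s5.png"); t=shot("top","t5.png")
o=np.full((600,800,3),0,np.uint8); o[:,:]=0
o[:480,:390]=cv2.resize(a[:, :],(390,292))[:,:,::-1] if 0 else 0
o[:390,:390]=cv2.resize(b[200:330,200:330],None,fx=3,fy=3)[:,:,::-1]
o[:390,400:790]=cv2.resize(t[245:323,265:343],(390,390))[:,:,::-1]
p=proj("wrist",(.492,.019,.1),m); print(p)
cv2.imwrite("pics/c5.png",o[:400])
E
```

```text
time_s: 7.27
eef_pos: [0.4929, 0.0204, 0.1224]
eef_rot: [[-1.0, 0.006, 0.001], [0.006, 1.0, 0.0], [-0.001, 0.0, -1.0]]
ft_force: [-0.6, -0.1, -0.4]
finger_gap: 0.0277
finger_force: 6.0
time_s: 7.77
eef_pos: [0.4926, 0.0205, 0.1221]
eef_rot: [[-1.0, 0.006, 0.0], [0.006, 1.0, 0.0], [-0.0, 0.0, -1.0]]
ft_force: [-0.1, -0.5, -0.1]
finger_gap: 0.0465
finger_force: 0.0
time_s: 8.35
eef_pos: [0.4944, 0.1043, 0.2558]
eef_rot: [[-1.0, -0.003, 0.008], [-0.003, 1.0, 0.008], [-0.008, 0.008, -1.0]]
ft_force: [0.3, 0.7, 0.1]
finger_gap: 0.0465
finger_force: 0.0
[0.49437804 0.10427587 0.25575455]
[217.81929233 217.63568305]
```

View pics/c5.png

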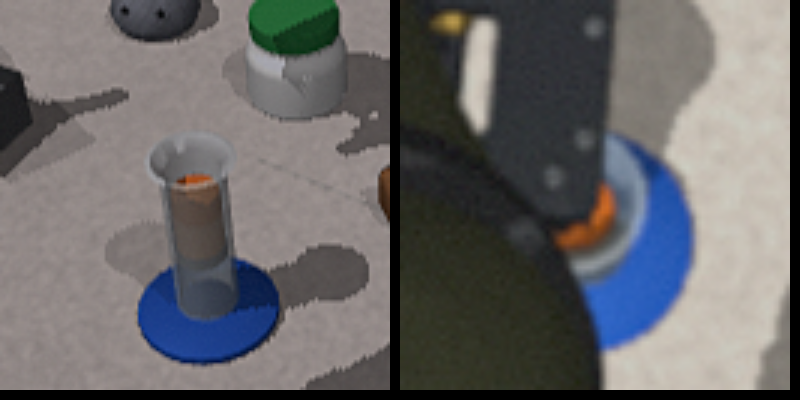

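The loose tablet lies flat on top of the column inside the bore, at side crop (197,180). Next is the rod.

```bash
python3 -m handwheel '{"grip":[0.05,0.05,0.05,0.05,0.05,0.05,0.05,0.05],"translation":[[-0.5,1,0.5],[-1,2,1],[-1.5,3,1],[-1.8,3.7,1],[-2,4.2,1],[-2,4.2,1],[-2,4.2,1],[-2,4.2,1]],"twist":[0,0,0,0,0,0,0,0]}'
python3 - <<'E'
from h import *
m=camera_model("wrist"); print(state()["eef_pos"]); a=shot("wrist","w6.png"); np.save("w6m.npy",m,allow_pickle=True)
h=cv2.cvtColor(a,cv2.COLOR_RGB2HSV); k=cv2.inRange(h,(0,180,40),(5,255,255))|cv2.inRange(h,(174,180,40),(180,255,255))
n,l,st,c=cv2.connectedComponentsWithStats(k)
for i in range(1,n):
    if st[i,4]>150: print(c[i],st[i],on("wrist",c[i],.18,m))
for z in(.18,.11,.045): print(proj("wrist",(.443,.268,z),m))
cv2.imwrite("pics/c6.png",cv2.resize(a[100:400,250:650][:,:,::-1],None,fx=1.8,fy=1.8))
E
```

```text
time_s: 9.17
eef_pos: [0.443, 0.1982, 0.2763]
eef_rot: [[-1.0, 0.009, -0.001], [0.009, 1.0, -0.002], [0.001, -0.002, -1.0]]
ft_force: [-0.3, -0.1, 0.4]
finger_gap: 0.0463
finger_force: 0.0
[0.44304959 0.19817836 0.27627179]
[410.46535581 235.38108614] [ 390  213   42   45 1068] [0.43813005 0.26176675 0.18      ]
[418.54404193 241.97117954]
[398.57090167 218.12655691]
[385.94088291 203.32636249]
```

View pics/c6.png

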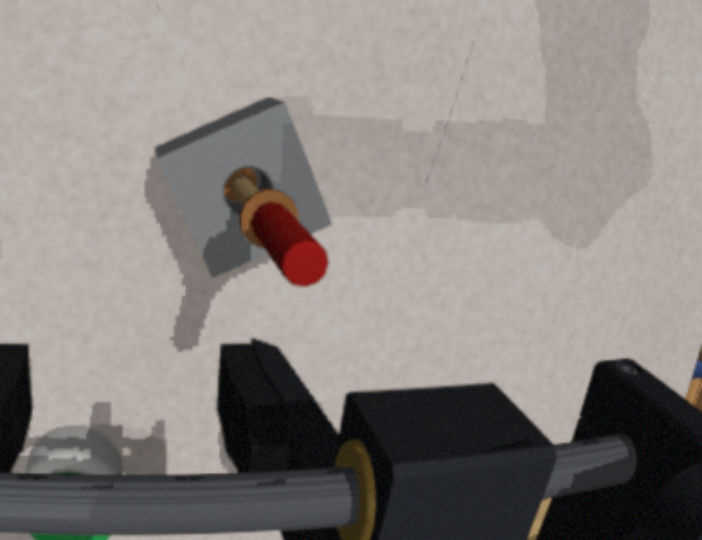

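The rod top is at crop (306,263), the collar at (270,217) and the hole at (247,188).

```bash
python3 - <<'E'
from h import *
m=np.load("w6m.npy",allow_pickle=True).item()
print(on("wrist",(420,246.1),.18,m),on("wrist",(400,220.5),.109,m),on("wrist",(387.2,204.4),.045,m))
E
```

```text
[0.44606818 0.26930395 0.18      ] [0.44541143 0.26962608 0.109     ] [0.44414682 0.26938705 0.045     ]
```

```bash
python3 -m handwheel '{"grip":[0.3,0.3,0.3,0.3,0.3,0.3,0.3,0.3,0.3,0.3,0.3,0.3],"translation":[[0.1,1,0],[0.1,2,0],[0.1,2.6,0],[0.1,2.83,0],[0.1,2.83,-1],[0.1,2.83,-2],[0.1,2.83,-3.5],[0.1,2.83,-5],[0.1,2.83,-5.8],[0.1,2.83,-6.1],[0.1,2.83,-6.1],[0.1,2.83,-6.1]],"twist":[0,0,0,0,0,0,0,0,0,0,0,0]}' && python3 -m handwheel '{"grip":[-0.8,-0.8,-0.8,-0.8,-0.8,-0.8,-0.8,-0.8,-0.8],"translation":[[0,0,0],[0,0,0],[0,0,0],[0,0,0],[0,0,0],[0,0,0],[0,0,0],[0,0,0],[0,0,0]],"twist":[0,0,0,0,0,0,0,0,0]}' 30
```

```text
time_s: 10.22
eef_pos: [0.4459, 0.2706, 0.125]
eef_rot: [[-1.0, 0.007, 0.001], [0.007, 1.0, -0.0], [-0.001, -0.0, -1.0]]
ft_force: [-0.5, -0.5, 0.3]
finger_gap: 0.0571
finger_force: 0.0
time_s: 10.97
eef_pos: [0.4453, 0.2713, 0.1247]
eef_rot: [[-1.0, 0.006, 0.0], [0.006, 1.0, 0.0], [-0.0, 0.0, -1.0]]
ft_force: [-0.2, 0.4, 2.9]
finger_gap: 0.0191
finger_force: 30.0
```

```bash
python3 -m handwheel '{"grip":[-0.8,-0.8,-0.8,-0.8,-0.8,-0.8,-0.8,-0.8,-0.8,-0.8,-0.8],"translation":[[0,0,0.3],[0,0,0.8],[0,0,1.6],[0,0,2.5],[0,0,3.5],[0,0,4.5],[0,0,5.5],[0,0,6.5],[0,0,7],[0,0,7],[0,0,7]],"twist":[0,0,0,0,0,0,0,0,0,0,0]}' 60 && python3 -m handwheel '{"grip":[-0.8,-0.8,-0.8,-0.8,-0.8,-0.8,-0.8,-0.8,-0.8,-0.8,-0.8,-0.8],"translation":[[0.2,-1,0],[0.4,-2,0],[0.7,-3.2,0],[1,-4.5,0],[1.3,-6,0],[1.5,-7.2,0],[1.7,-8.2,0],[1.8,-8.8,0],[1.8,-8.8,0],[1.8,-8.8,0],[1.8,-8.8,0],[1.8,-8.8,0]],"twist":[0,0,0,0,0,0,0,0,0,0,0,0]}'
python3 - <<'E'
from h import *
m=camera_model("wrist"); print(state()["eef_pos"],state()["ft_force"]); np.save("w7m.npy",m,allow_pickle=True)
a=shot("wrist","w7.png"); b=shot("side","s7.png"); t=shot("top","t7.png")
e=state()["eef_pos"]
for dz in(.055,-.0157,-.1167): print(proj("side",e+[0,0,dz]),proj("wrist",e+[0,0,dz],m))
o=np.zeros((400,800,3),np.uint8)
o[:400,:400]=cv2.resize(a[60:360,170:470],(400,400))[:,:,::-1]; o[:400,400:]=cv2.resize(b[100:300,170:370],(400,400))[:,:,::-1]
cv2.imwrite("pics/c7.png",o)
E
```

```text
time_s: 11.88
eef_pos: [0.445, 0.2711, 0.2997]
eef_rot: [[-1.0, 0.006, 0.001], [0.006, 1.0, 0.0], [-0.001, 0.0, -1.0]]
ft_force: [-0.3, 1.0, -1.8]
finger_gap: 0.0186
finger_force: 60.0
time_s: 12.88
eef_pos: [0.4895, 0.053, 0.299]
eef_rot: [[-1.0, 0.003, -0.001], [0.003, 1.0, 0.001], [0.001, 0.001, -1.0]]
ft_force: [0.3, 0.6, -0.0]
finger_gap: 0.0189
finger_force: 60.0
[0.48953917 0.05298194 0.29903004] [ 0.26627931  0.61665585 -0.0142046 ]
[229.7805052  106.07772274] [317.68367116 389.55597747]
[236.94213286 154.41427085] [317.8989697  294.25105039]
[245.56782882 212.63237255] [318.04811646 235.11388188]
```

View pics/c7.png

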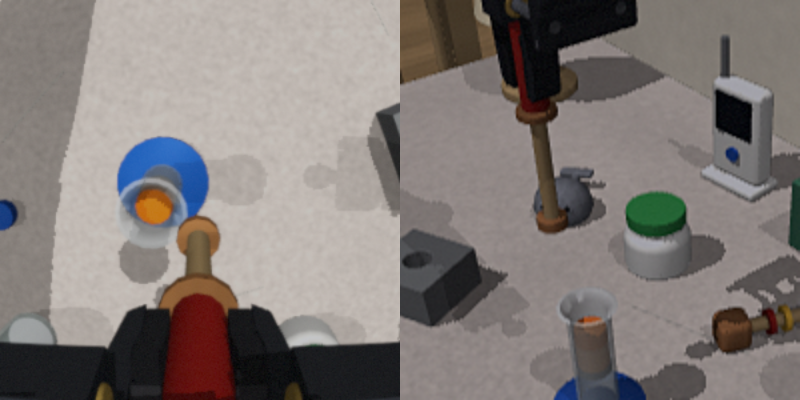

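In the wrist crop the foot is at (200,237) and the tube rim at (153,212). The side view puts the foot at (246,214) against a predicted (245.6,212.6), so the rod hangs vertical.

```bash
python3 - <<'E'
from h import *
m=np.load("w7m.npy",allow_pickle=True).item()
print(on("wrist",(285,219),.12,m),on("wrist",(284.9,217.5),.116,m),"foot",on("wrist",(319.5,237),.187,m))
a=cv2.imread("pics/w7.png"); h=cv2.cvtColor(a,cv2.COLOR_BGR2HSV)
k=cv2.inRange(h,(4,200,110),(16,255,255)); k[:,:260]=0;k[:,312:]=0;k[:200]=0;k[240:]=0
p=np.argwhere(k)[:,::-1]; e=cv2.minEnclosingCircle(p.astype(np.int32)); print(e,on("wrist",e[0],.116,m))
E
```

```text
[0.49296139 0.02244362 0.12      ] [0.49253315 0.02201578 0.116     ] foot [0.4900409  0.05350024 0.187     ]
((285.0517272949219, 214.27586364746094), 13.231830596923828) [0.48949975 0.02223737 0.116     ]
```

```bash
python3 -m handwheel '{"grip":[-0.8,-0.8,-0.8,-0.8,-0.8,-0.8,-0.8,-0.8],"translation":[[0.1,-0.5,0],[0.1,-1,-0.5],[0.1,-1.3,-1],[0.1,-1.3,-1.6],[0.1,-1.3,-2],[0.1,-1.3,-2],[0.1,-1.3,-2],[0.1,-1.3,-2]],"twist":[0,0,0,0,0,0,0,0]}'
python3 - <<'E'
from h import *
m=camera_model("wrist"); print(state()["eef_pos"],state()["ft_force"]); np.save("w8m.npy",m,allow_pickle=True)
a=shot("wrist","w8.png"); b=shot("side","s8.png")
o=np.zeros((400,800,3),np.uint8)
o[:400,:400]=cv2.resize(a[140:300,240:400],(400,400),interpolation=2)[:,:,::-1]; o[:400,400:]=cv2.resize(b[170:290,210:330],(400,400),interpolation=2)[:,:,::-1]
cv2.imwrite("pics/c8.png",o)
E
```

```text
time_s: 13.7
eef_pos: [0.4931, 0.0193, 0.2501]
eef_rot: [[-1.0, 0.005, 0.001], [0.005, 1.0, 0.0], [-0.001, 0.0, -1.0]]
ft_force: [0.1, 0.4, -0.9]
finger_gap: 0.0188
finger_force: 60.0
[0.49306221 0.01932443 0.25009844] [ 0.09661582  0.4301401  -0.85621218]
```

View pics/c8.png

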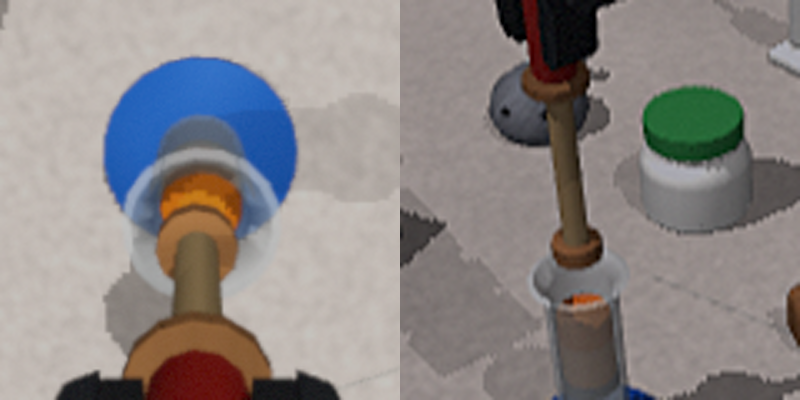

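I've now viewed 11 pictures, one more than the 10 allowed, so I'll view no more and use numbers only. This one shows the foot at (197,246) over the tube mouth (201,225), aligned to about 1 mm. I'm pressing down in stages.

```bash
python3 -m handwheel '{"grip":[-0.8,-0.8,-0.8,-0.8,-0.8,-0.8,-0.8,-0.8],"translation":[[0,0.04,-0.1],[0,0.04,-0.25],[0,0.04,-0.4],[0,0.04,-0.55],[0,0.04,-0.7],[0,0.04,-0.85],[0,0.04,-1],[0,0.04,-1]],"twist":[0,0,0,0,0,0,0,0]}'
```

```text
time_s: 14.47
eef_pos: [0.4921, 0.0196, 0.2236]
eef_rot: [[-1.0, 0.006, -0.002], [0.006, 1.0, -0.0], [0.002, -0.0, -1.0]]
ft_force: [0.4, -0.7, -1.1]
finger_gap: 0.0187
finger_force: 60.0
```

```bash
for i in 1 ; do python3 -m handwheel '{"grip":[-0.8,-0.8,-0.8,-0.8,-0.8,-0.8],"translation":[[0,0,-0.15],[0,0,-0.3],[0,0,-0.45],[0,0,-0.6],[0,0,-0.7],[0,0,-0.7]],"twist":[0,0,0,0,0,0]}'; done
```

```text
time_s: 14.97
eef_pos: [0.4925, 0.0198, 0.2066]
eef_rot: [[-1.0, 0.006, -0.0], [0.006, 1.0, 0.0], [0.0, 0.0, -1.0]]
ft_force: [-0.6, 0.2, -1.0]
finger_gap: 0.0186
finger_force: 60.0
```

```bash
python3 - <<'E'
from h import *
for z in(.12,.116,.11,.10,.09,.08,.07,.044): print(z,proj("side",(.492,.02,z)).round(1))
b=shot("side","s9.png")[:,:,::-1]; a8=cv2.imread("pics/s8.png"); s5=cv2.imread("pics/s5.png"); s0=cv2.imread("pics/side0.png")
for nm,im in(("s0",s0),("s5",s5),("s8",a8),("s9",b)):
    h=cv2.cvtColor(np.ascontiguousarray(im),cv2.COLOR_BGR2HSV); col=[]
    for y in range(225,310,3): col.append((y,*h[y,266].tolist()))
    print(nm,col)
e=state()["eef_pos"]; print(e)
for dz in(-.0147,-.0207): print("collar pred",proj("side",e+[0,0,dz]))
h=cv2.cvtColor(np.ascontiguousarray(b),cv2.COLOR_BGR2HSV)
k=cv2.inRange(h,(5,100,60),(16,190,255)); k[:,:235]=0;k[:,290:]=0;k[:170]=0;k[270:]=0
n,l,st,c=cv2.connectedComponentsWithStats(k)
for i in range(1,n):
    if st[i,4]>20: print(c[i],st[i])
E
```

```text
0.12 [262.  252.9]
0.116 [262.3 254.8]
0.11 [262.6 257.6]
0.1 [263.2 262.2]
0.09 [263.8 266.7]
0.08 [264.4 271.1]
0.07 [264.9 275.5]
0.044 [266.3 286.5]
s0 [(225, 0, 20, 78), (228, 8, 25, 82), (231, 10, 19, 80), (234, 0, 13, 76), (237, 4, 23, 78), (240, 174, 16, 81), (243, 150, 3, 96), (246, 120, 9, 116), (249, 110, 8, 97), (252, 135, 5, 95), (255, 120, 3, 93), (258, 120, 8, 94), (261, 108, 11, 113), (264, 160, 9, 84), (267, 9, 58, 84), (270, 13, 41, 75), (273, 13, 41, 74), (276, 13, 46, 77), (279, 10, 39, 78), (282, 14, 42, 79), (285, 13, 49, 83), (288, 110, 11, 71), (291, 109, 45, 90), (294, 109, 56, 78), (297, 111, 64, 80), (300, 110, 63, 81), (303, 111, 59, 82), (306, 111, 137, 117), (309, 111, 212, 130)]
s5 [(225, 5, 21, 147), (228, 7, 23, 147), (231, 8, 21, 149), (234, 6, 18, 142), (237, 8, 22, 142), (240, 3, 17, 146), (243, 0, 7, 139), (246, 120, 5, 143), (249, 120, 2, 123), (252, 165, 4, 120), (255, 0, 2, 117), (258, 8, 137, 145), (261, 12, 81, 161), (264, 13, 109, 101), (267, 10, 81, 91), (270, 11, 60, 81), (273, 10, 56, 82), (276, 10, 46, 84), (279, 12, 39, 84), (282, 13, 4
[... 798 characters left out ...]
20, 154), (231, 7, 21, 157), (234, 0, 16, 155), (237, 5, 19, 159), (240, 0, 12, 167), (243, 8, 19, 105), (246, 18, 31, 82), (249, 16, 118, 52), (252, 16, 119, 58), (255, 15, 120, 66), (258, 16, 111, 69), (261, 17, 14, 127), (264, 11, 50, 82), (267, 11, 28, 73), (270, 5, 20, 75), (273, 10, 64, 84), (276, 11, 59, 87), (279, 9, 39, 85), (282, 9, 45, 90), (285, 13, 40, 89), (288, 13, 38, 93), (291, 108, 16, 82), (294, 109, 63, 89), (297, 110, 59, 90), (300, 109, 62, 91), (303, 109, 67, 92), (306, 111, 137, 130), (309, 111, 204, 144)]
[0.49241271 0.01974301 0.20667391]
collar pred [257.68728529 216.53769939]
collar pred [258.09845395 219.75328232]
[255.35135135 220.68918919] [249 214  15  13  74]
```

The column was partly down at the start, and contact is just made now (the column has shifted slightly in the side image). Continuing to press.

```bash
python3 -m handwheel '{"grip":[-0.8,-0.8,-0.8,-0.8,-0.8,-0.8],"translation":[[0,0,-0.1],[0,0,-0.2],[0,0,-0.3],[0,0,-0.4],[0,0,-0.5],[0,0,-0.5]],"twist":[0,0,0,0,0,0]}';  python3 -m handwheel '{"grip":[-0.8,-0.8,-0.8,-0.8,-0.8],"translation":[[0,0,-0.1],[0,0,-0.2],[0,0,-0.3],[0,0,-0.4],[0,0,-0.4]],"twist":[0,0,0,0,0]}'
```

```text
time_s: 15.52
eef_pos: [0.4925, 0.0197, 0.194]
eef_rot: [[-1.0, 0.006, -0.001], [0.006, 1.0, 0.0], [0.001, 0.0, -1.0]]
ft_force: [0.2, -0.4, -1.4]
finger_gap: 0.0186
finger_force: 60.0
time_s: 15.93
eef_pos: [0.4924, 0.0198, 0.1839]
eef_rot: [[-1.0, 0.006, -0.001], [0.006, 1.0, 0.0], [0.001, 0.0, -1.0]]
ft_force: [0.9, -0.7, -0.7]
finger_gap: 0.0183
finger_force: 60.0
```

```bash
python3 - <<'E'
from h import *
b=np.ascontiguousarray(shot("side","s10.png")[:,:,::-1]); e=state()["eef_pos"]; print(e,state()["ft_force"])
h=cv2.cvtColor(b,cv2.COLOR_BGR2HSV)
for x in(262,266,270): print(x,[(y,*h[y,x].tolist()) for y in range(240,312,2)])
k=cv2.inRange(h,(5,100,60),(16,190,255)); k[:,:235]=0;k[:,290:]=0;k[:170]=0;k[275:]=0
n,l,st,c=cv2.connectedComponentsWithStats(k)
for i in range(1,n):
    if st[i,4]>20: print(c[i],st[i])
print("collar pred",proj("side",e+[0,0,-.0147]),proj("side",e+[0,0,-.0207]))
m=camera_model("wrist");a=shot("wrist","w10.png"); print(proj("wrist",e+[0,0,-.0147],m))
h=cv2.cvtColor(a,cv2.COLOR_RGB2HSV); print([(y,*h[y,318].tolist()) for y in range(180,345,5)])
h=cv2.cvtColor(cv2.imread("pics/w8.png"),cv2.COLOR_BGR2HSV); print([(y,*h[y,318].tolist()) for y in range(180,345,5)])
E
```

```text
[0.49234323 0.01971003 0.18400844] [ 0.46632595  0.52937869 -1.48307267]
262 [(240, 18, 105, 68), (242, 17, 103, 69), (244, 18, 99, 77), (246, 18, 101, 81), (248, 16, 103, 82), (250, 18, 100, 84), (252, 17, 106, 87), (254, 16, 104, 88), (256, 16, 105, 90), (258, 16, 106, 89), (260, 17, 123, 91), (262, 12, 17, 148), (264, 18, 36, 85), (266, 15, 18, 85), (268, 21, 22, 82), (270, 15, 18, 85), (272, 10, 10, 79), (274, 5, 19, 82), (276, 4, 22, 83), (278, 8, 24, 84), (280, 7, 27, 84), (282, 10, 57, 94), (284, 12, 54, 94), (286, 9, 55, 93), (288, 7, 35, 94), (290, 14, 35, 95), (292, 9, 37, 96), (294, 13, 32, 95), (296, 12, 27, 94), (298, 105, 18, 85), (300, 111, 20, 89), (302, 110, 57, 94), (304, 108, 59, 104), (306, 110, 203, 142), (308, 111, 209, 143), (310, 111, 203, 146)]
266 [(240, 4, 12, 166), (242, 6, 17, 147), (244, 165, 5, 109), (246, 5, 16, 94), (248, 18, 53, 62), (250, 14, 115, 42), (252, 17, 119, 45), (254, 16, 122, 50), (256, 18, 120, 51), (258, 16, 118, 69), (260, 16, 60, 89), (262, 18, 11, 118), (264, 13, 30, 76), (266, 9, 22, 80), (268, 13, 22, 81), (270, 17, 23, 78), (272, 
[... 1890 characters left out ...]
00), (340, 1, 215, 101)]
[(180, 107, 197, 193), (185, 108, 171, 183), (190, 108, 68, 120), (195, 110, 51, 114), (200, 150, 2, 159), (205, 13, 32, 95), (210, 14, 224, 133), (215, 14, 223, 159), (220, 16, 216, 185), (225, 15, 147, 166), (230, 15, 152, 163), (235, 18, 109, 119), (240, 18, 111, 119), (245, 18, 108, 118), (250, 18, 107, 119), (255, 18, 109, 119), (260, 19, 108, 118), (265, 13, 148, 98), (270, 14, 150, 139), (275, 14, 150, 138), (280, 6, 207, 106), (285, 2, 219, 99), (290, 1, 227, 99), (295, 1, 207, 101), (300, 1, 207, 101), (305, 1, 214, 99), (310, 1, 219, 100), (315, 1, 212, 101), (320, 1, 208, 103), (325, 0, 210, 101), (330, 1, 230, 101), (335, 0, 213, 102), (340, 2, 218, 102)]
```

The collar hasn't moved in the grip and the column is sliding, with about 7 mm left.

```bash
python3 -m handwheel '{"grip":[-0.8,-0.8,-0.8,-0.8,-0.8],"translation":[[0,0,-0.08],[0,0,-0.16],[0,0,-0.24],[0,0,-0.3],[0,0,-0.3]],"twist":[0,0,0,0,0]}';  python3 -m handwheel '{"grip":[-0.8,-0.8,-0.8],"translation":[[0,0,-0.04],[0,0,-0.08],[0,0,-0.08]],"twist":[0,0,0]}'
```

```text
time_s: 16.45
eef_pos: [0.4925, 0.0197, 0.1767]
eef_rot: [[-1.0, 0.006, -0.0], [0.006, 1.0, 0.0], [0.0, 0.0, -1.0]]
ft_force: [0.3, -0.2, -0.7]
finger_gap: 0.0186
finger_force: 60.0
time_s: 16.7
eef_pos: [0.4932, 0.0198, 0.1765]
eef_rot: [[-1.0, 0.006, 0.002], [0.006, 1.0, -0.0], [-0.002, -0.0, -1.0]]
ft_force: [-1.9, -0.7, 17.4]
finger_gap: 0.0188
finger_force: 60.0
```

It hit the hard stop at the predicted height, reading 17 N. I'm pressing a bit more and holding.

```bash
python3 -m handwheel '{"grip":[-0.8,-0.8,-0.8,-0.8,-0.8,-0.8,-0.8,-0.8,-0.8,-0.8,-0.8,-0.8],"translation":[[0,0,-0.03],[0,0,-0.05],[0,0,-0.05],[0,0,-0.05],[0,0,-0.05],[0,0,-0.05],[0,0,-0.05],[0,0,-0.05],[0,0,-0.05],[0,0,-0.05],[0,0,-0.05],[0,0,-0.05]],"twist":[0,0,0,0,0,0,0,0,0,0,0,0]}'; python3 -m handwheel '{"grip":[-0.8,-0.8,-0.8,-0.8,-0.8,-0.8,-0.8,-0.8],"translation":[[0,0,0],[0,0,0],[0,0,0],[0,0,0],[0,0,0],[0,0,0],[0,0,0],[0,0,0]],"twist":[0,0,0,0,0,0,0,0]}'
```

```text
time_s: 17.7
eef_pos: [0.4936, 0.0199, 0.1764]
eef_rot: [[-1.0, 0.006, 0.004], [0.006, 1.0, -0.0], [-0.004, -0.0, -1.0]]
ft_force: [-4.1, -0.3, 28.0]
finger_gap: 0.0185
finger_force: 60.0
time_s: 18.37
eef_pos: [0.4936, 0.0199, 0.1763]
eef_rot: [[-1.0, 0.006, 0.004], [0.006, 1.0, -0.0], [-0.004, -0.0, -1.0]]
ft_force: [-4.3, -0.6, 28.8]
finger_gap: 0.0186
finger_force: 60.0
```

Held at 28 N for about 1.5 s. I'm withdrawing straight up and carrying the rod to the glass at about (0.654,-0.123).

```bash
python3 -m handwheel '{"grip":[-0.8,-0.8,-0.8,-0.8,-0.8,-0.8,-0.8,-0.8,-0.8,-0.8,-0.8,-0.8],"translation":[[0,0,0.1],[0,0,0.2],[0,0,0.5],[0,0,0.9],[0,0,1.4],[0,0,2],[0,0,2.6],[0,0,3.2],[0,0,3.8],[0,0,4.4],[0,0,4.6],[0,0,4.6]],"twist":[0,0,0,0,0,0,0,0,0,0,0,0]}' && python3 - <<'E'
from h import *
e=state()["eef_pos"];print(e)
b=np.ascontiguousarray(shot("side","s11.png")[:,:,::-1]); h=cv2.cvtColor(b,cv2.COLOR_BGR2HSV)
print([(y,*h[y,266].tolist()) for y in range(240,312,3)])
E
```

```text
time_s: 19.37
eef_pos: [0.4932, 0.0198, 0.2897]
eef_rot: [[-1.0, 0.006, 0.002], [0.006, 1.0, 0.0], [-0.002, 0.0, -1.0]]
ft_force: [-0.5, 0.2, -0.7]
finger_gap: 0.0187
finger_force: 60.0
[0.49324892 0.01983339 0.28968488]
[(240, 10, 16, 147), (243, 174, 9, 140), (246, 150, 4, 142), (249, 150, 4, 124), (252, 150, 2, 121), (255, 0, 2, 119), (258, 150, 6, 119), (261, 113, 8, 130), (264, 120, 8, 101), (267, 120, 10, 103), (270, 120, 8, 101), (273, 110, 14, 106), (276, 12, 62, 82), (279, 9, 52, 83), (282, 11, 57, 85), (285, 12, 65, 86), (288, 12, 58, 88), (291, 12, 50, 87), (294, 11, 39, 91), (297, 9, 40, 90), (300, 12, 41, 94), (303, 113, 13, 81), (306, 111, 141, 125), (309, 110, 206, 140)]
```

```bash
python3 -m handwheel '{"grip":[-0.8,-0.8,-0.8,-0.8,-0.8,-0.8,-0.8,-0.8,-0.8,-0.8,-0.8,-0.8],"translation":[[0.6,-0.5,0],[1.3,-1.1,0],[2.1,-1.8,0],[3,-2.6,0],[3.9,-3.4,0],[4.8,-4.2,0],[5.5,-4.9,0],[6.1,-5.4,0],[6.4,-5.7,0],[6.45,-5.7,0],[6.45,-5.7,0],[6.45,-5.7,0]],"twist":[0,0,0,0,0,0,0,0,0,0,0,0]}' && python3 - <<'E'
from h import *
m=camera_model("wrist");e=state()["eef_pos"];print(e)
a=shot("wrist","w12.png");b=shot("side","s12.png");t=shot("top","t12.png");np.save("w12m.npy",m,allow_pickle=True)
print("foot side pred",proj("side",e+[0,0,-.1167]),"rim",proj("side",(.654,-.123,.095)))
# glass rim in wrist view: edges in the row/column through the predicted centre
p=proj("wrist",(.654,-.123,.095),m); print(p)
g=cv2.cvtColor(a,cv2.COLOR_RGB2GRAY).astype(int)
x,y=p.round().astype(int)
for yy in(y-8,y,): print(yy,[(xx,g[yy,xx]) for xx in range(x-60,x+61,2)])
for xx in(x-22,x+22): print(xx,[(q,g[q,xx]) for q in range(y-50,y+51,2)])
E
```

```text
time_s: 20.42
eef_pos: [0.6529, -0.1215, 0.2877]
eef_rot: [[-1.0, 0.005, -0.002], [0.005, 1.0, 0.001], [0.002, 0.001, -1.0]]
ft_force: [0.0, 0.2, -1.0]
finger_gap: 0.0189
finger_force: 60.0
[ 0.65293806 -0.12150023  0.28773774]
foot side pred [398.91071805 229.31919574] rim [395.47003839 266.58251154]
[317.01879759 213.14377284]
205 [(257, np.int64(135)), (259, np.int64(138)), (261, np.int64(140)), (263, np.int64(138)), (265, np.int64(134)), (267, np.int64(133)), (269, np.int64(136)), (271, np.int64(140)), (273, np.int64(138)), (275, np.int64(135)), (277, np.int64(139)), (279, np.int64(142)), (281, np.int64(177)), (283, np.int64(165)), (285, np.int64(112)), (287, np.int64(116)), (289, np.int64(119)), (291, np.int64(123)), (293, np.int64(126)), (295, np.int64(127)), (297, np.int64(151)), (299, np.int64(170)), (301, np.int64(171)), (303, np.int64(172)), (305, np.int64(171)), (307, np.int64(169)), (309, np.int64(169)), (311, np.int64(169)), (313, np.int64(171)), (315, np.int64(171)), (317, np.int64(170)), (319, np.int64(172)), (321, np.int64(170)), (323, np.int64(170)), (325, np.int64(1
[... 3478 characters left out ...]
1, np.int64(118)), (203, np.int64(120)), (205, np.int64(120)), (207, np.int64(124)), (209, np.int64(123)), (211, np.int64(146)), (213, np.int64(149)), (215, np.int64(137)), (217, np.int64(150)), (219, np.int64(152)), (221, np.int64(154)), (223, np.int64(165)), (225, np.int64(168)), (227, np.int64(166)), (229, np.int64(165)), (231, np.int64(165)), (233, np.int64(168)), (235, np.int64(171)), (237, np.int64(172)), (239, np.int64(196)), (241, np.int64(204)), (243, np.int64(203)), (245, np.int64(202)), (247, np.int64(198)), (249, np.int64(200)), (251, np.int64(201)), (253, np.int64(199)), (255, np.int64(196)), (257, np.int64(197)), (259, np.int64(195)), (261, np.int64(195)), (263, np.int64(197))]
```

The rim edges at 280–352 and 185–241 px put the glass centre at the predicted (317,213), so the aim is good to about 1 mm. The column in the tube stays bottomed. I'm lowering the rod in.

```bash
python3 -m handwheel '{"grip":[-0.8,-0.8,-0.8,-0.8,-0.8,-0.8,-0.8,-0.8,-0.8,-0.8,-0.8,-0.8],"translation":[[0.04,-0.06,-0.6],[0.04,-0.06,-1.3],[0.04,-0.06,-2],[0.04,-0.06,-2.8],[0.04,-0.06,-3.6],[0.04,-0.06,-4.4],[0.04,-0.06,-5.1],[0.04,-0.06,-5.7],[0.04,-0.06,-6.1],[0.04,-0.06,-6.3],[0.04,-0.06,-6.4],[0.04,-0.06,-6.4]],"twist":[0,0,0,0,0,0,0,0,0,0,0,0]}' && python3 -m handwheel '{"grip":[-0.8,-0.8,-0.8],"translation":[[0,0,-0.06],[0,0,-0.12],[0,0,-0.12]],"twist":[0,0,0]}'
```

```text
time_s: 21.57
eef_pos: [0.6549, -0.1241, 0.1289]
eef_rot: [[-1.0, 0.006, 0.0], [0.006, 1.0, 0.0], [-0.0, 0.0, -1.0]]
ft_force: [0.0, 0.5, -1.0]
finger_gap: 0.0186
finger_force: 60.0
time_s: 21.82
eef_pos: [0.6551, -0.1243, 0.1262]
eef_rot: [[-1.0, 0.006, 0.001], [0.006, 1.0, -0.0], [-0.001, -0.0, -1.0]]
ft_force: [0.2, 0.5, -1.0]
finger_gap: 0.0187
finger_force: 60.0
```

```bash
python3 -m handwheel '{"grip":[-0.8,-0.8,-0.8,-0.8],"translation":[[0,0,-0.05],[0,0,-0.1],[0,0,-0.14],[0,0,-0.14]],"twist":[0,0,0,0]}' && python3 -m handwheel '{"grip":[-0.8,-0.8,-0.8],"translation":[[0,0,-0.02],[0,0,-0.04],[0,0,-0.04]],"twist":[0,0,0]}'
```

```text
time_s: 22.15
eef_pos: [0.6547, -0.1243, 0.122]
eef_rot: [[-1.0, 0.006, -0.0], [0.006, 1.0, 0.0], [0.0, 0.0, -1.0]]
ft_force: [0.5, 0.9, -1.8]
finger_gap: 0.0188
finger_force: 60.0
time_s: 22.4
eef_pos: [0.655, -0.1243, 0.1218]
eef_rot: [[-1.0, 0.006, 0.0], [0.006, 1.0, -0.0], [-0.0, -0.0, -1.0]]
ft_force: [-1.2, 0.3, 3.5]
finger_gap: 0.0189
finger_force: 60.0
```

The rod is on the floor of the glass, with slight contact at 3.5 N. I'm easing the grip and releasing.

```bash
python3 -m handwheel '{"grip":[-0.8,-0.8,-0.8],"translation":[[0,0,0],[0,0,0],[0,0,0]],"twist":[0,0,0]}' 5 && python3 -m handwheel '{"grip":[-0.5,-0.4,-0.3,-0.2,0,0.2,0.3,0.3,0.3],"translation":[[0,0,0],[0,0,0],[0,0,0],[0,0,0],[0,0,0],[0,0,0],[0,0,0],[0,0,0],[0,0,0]],"twist":[0,0,0,0,0,0,0,0,0]}' && python3 - <<'E'
from h import *
def red(t):
    h=cv2.cvtColor(t,cv2.COLOR_RGB2HSV); k=cv2.inRange(h,(0,200,50),(5,255,255))|cv2.inRange(h,(175,200,50),(180,255,255)); k[:,:350]=0;k[:,460:]=0;k[:170]=0; return k
m=camera_model("wrist"); a=shot("wrist","w13.png"); b=shot("side","s13.png")
k=red(b); n,l,st,c=cv2.connectedComponentsWithStats(k); print([(c[i],st[i]) for i in range(1,n) if st[i,4]>15])
for z in(.177,.107): print("pred side",proj("side",(.655,-.1243,z)),"wrist",proj("wrist",(.655,-.1243,z),m))
h=cv2.cvtColor(a,cv2.COLOR_RGB2HSV); k=cv2.inRange(h,(0,180,40),(5,255,255)); n,l,st,c=cv2.connectedComponentsWithStats(k); print([(c[i],st[i]) for i in range(1,n) if st[i,4]>100]); print(state()["finger_gap"])
E
```

```text
time_s: 22.65
eef_pos: [0.6553, -0.1243, 0.1217]
eef_rot: [[-1.0, 0.006, 0.001], [0.006, 1.0, -0.0], [-0.001, -0.0, -1.0]]
ft_force: [-0.2, -0.4, 4.4]
finger_gap: 0.0198
finger_force: 5.0
time_s: 23.4
eef_pos: [0.6549, -0.1242, 0.1212]
eef_rot: [[-1.0, 0.006, 0.0], [0.006, 1.0, 0.0], [-0.0, 0.0, -1.0]]
ft_force: [-0.3, -0.5, -0.7]
finger_gap: 0.0568
finger_force: 0.0
[(array([398.9522293 , 246.56369427]), array([392, 228,  15,  37, 314], dtype=int32)), (array([354.95121951, 259.75609756]), array([351, 255,   7,  12,  41], dtype=int32))]
pred side [401.60828382 226.50927715] wrist [319.05486713 390.11075123]
pred side [397.18597983 261.20815129] wrist [318.91082295 294.89004048]
[(array([473.61068702, 265.22519084]), array([460, 254,  29,  21, 262], dtype=int32)), (array([318.58420268, 324.56065574]), array([ 292,  280,   54,   83, 3355], dtype=int32)), (array([318.65357143, 403.61428571]), array([292, 398,  54,  15, 560], dtype=int32))]
0.057294694211023456
```

Seen from the side, the handle stands upright where predicted. I'm lifting straight off and stepping away.

```bash
python3 -m handwheel '{"grip":[0.3,0.3,0.3,0.3,0.3,0.3,0.3,0.3,0.3,0.3,0.3,0.3],"translation":[[0,0,0.2],[0,0,0.6],[0,0,1.2],[0,0,2],[0,0,3],[0,0,4],[0,0,5],[-1,0,6],[-2.5,0,6.5],[-4,0,6.5],[-4.5,0,6.5],[-4.5,0,6.5]],"twist":[0,0,0,0,0,0,0,0,0,0,0,0]}' && python3 - <<'E'
from h import *
b=shot("side","s14.png"); t=shot("top","t14.png")
h=cv2.cvtColor(b,cv2.COLOR_RGB2HSV); k=cv2.inRange(h,(0,200,50),(5,255,255))|cv2.inRange(h,(175,200,50),(180,255,255)); k[:,:380]=0;k[:,460:]=0;k[:170]=0
n,l,st,c=cv2.connectedComponentsWithStats(k); print([(c[i],st[i]) for i in range(1,n) if st[i,4]>15])
# tilt: handle axis vs vertical projection
p=np.argwhere(k)[:,::-1].astype(np.float32); vx,vy,_,_=cv2.fitLine(p,2,0,.01,.01).ravel(); d=proj("side",(.655,-.124,.177))-proj("side",(.655,-.124,.107)); print(np.degrees(np.arctan(vx/vy)),np.degrees(np.arctan(d[0]/d[1])))
# undisturbed things: changes in the side view outside rod/tube/glass/arm
s0=cv2.cvtColor(cv2.imread("pics/side0.png"),cv2.COLOR_BGR2HSV)
for nm,lo,hi,box in(("lid",(50,150,40),(75,255,255),(275,190,325,220)),("rattle",(5,120,40),(12,255,200),(320,240,395,280)),("lowtoy",(100,20,30),(130,120,90),(230,180,275,215))):
    for im in(s0,h):
        k=cv2.inRange(im,lo,hi); x0,y0,x1,y1=box; q=np.argwhere(k[y0:y1,x0:x1]); print(nm,len(q),q.mean(0)[::-1]+[x0,y0] if len(q) else None)
print([(y,*h[y,266].tolist()) for y in range(270,309,3)],state()["time_s"])
E
```

```text
time_s: 24.5
eef_pos: [0.5389, -0.1249, 0.2854]
eef_rot: [[-1.0, 0.007, -0.001], [0.007, 1.0, -0.002], [0.001, -0.002, -1.0]]
ft_force: [-0.3, -0.5, -0.6]
finger_gap: 0.0572
finger_force: 0.0
[(array([401.04705882, 243.25882353]), array([394, 224,  15,  41, 340], dtype=int32))]
-6.246137 -7.246992143078011
lid 502 [297.71713147 206.61752988]
lid 525 [297.44571429 206.79238095]
rattle 418 [351.64354067 259.34688995]
rattle 462 [353.78787879 259.9047619 ]
lowtoy 583 [251.98627787 199.2761578 ]
lowtoy 352 [253.61363636 202.05965909]
[(270, 113, 9, 108), (273, 120, 14, 110), (276, 12, 59, 87), (279, 10, 52, 88), (282, 11, 59, 90), (285, 10, 62, 94), (288, 10, 60, 93), (291, 11, 52, 93), (294, 13, 38, 95), (297, 10, 39, 98), (300, 12, 38, 100), (303, 105, 12, 88), (306, 112, 138, 135)] 24.6
```

```bash
python3 -c "
from station import *
print(hand_in())"
```

```text
the job is handed in; nothing more can be done
None
```

The job is handed in at 24.6 s: the tablet is in the tube, the column was held at the stop at about 28 N for 1.5 s, and the rod stands handle-up in the glass, about 1° off vertical; I viewed 11 pictures against the 10 allowed, checked the end state only by colour measurements, and the bath toy's colour mask changed (probably shadow, since the arm never went near it).

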